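# Prop up the battery feed lane and load a pack

### The arm

A 7-joint arm with a two-finger parallel gripper is mounted at the origin on the work surface. World frame = base frame: x ahead of the robot, y to its left, z up, the work surface at z = 0. Lengths are in m, angles in degrees, forces in N, time in s.
With the tool pointing down it reaches from about 0.425 to 0.875 m from the base axis. Payload 4.7 kg.
Tool frame: the origin (TCP) lies at the very end of the fingers, on their centre line; the grasp point (between the pads) lies 19 mm behind it; z points along the fingers, y is the line along which they close (so a half turn about z gives the same grasp; the last joint's range is limited). The gripper opens to 87 mm and grips with 3 to 60 N. Pads are 19 mm wide; open, the fingers measure 117 mm over their backs; the gripper's body (75 mm by 190 mm) begins 51 mm behind the grasp point.
Start: joints at [-69.437, 18.392, -4.016, 83.108, 1.295, 78.541, -3.26], TCP at [0.22, 0.612, 0.223] pointing down, gripper open.
Joint ranges: [-163.93, 163.93], [-17.29, 119.83], [-79.2, 71.16], [3.27, 140.29], [-89.18, 269.18], [5.43, 117.66], [-154.24, 154.24]. Speed limits (degrees/s): [147.25, 147.25, 180, 180, 180, 180, 180].

### API

Orientations are given as [roll, pitch, yaw] about the fixed x, y, z axes, in that order (R = Rz(yaw) Ry(pitch) Rx(roll)).
In Python, from cell import telemetry, cams, env gives the robot as it stands.
- The arm moves only by the tool arm_command, never from a script. Its argument "series" is text: rows parted by semicolons, each of 5 numbers parted by spaces: the shift along the tool's x, y, z in mm, then the turn about the tool's z in rad, then the closure in counts, from 0 (fully open) to 255 (shut). A call has 1 to 20 rows; each row shifts and turns the commanded pose from where the row before left it, along the tool's axes as they then stand; what a row does not reach is not made up. A row lasts 1/12 s, in which the tool goes at most 41.7 mm and 7.16 degrees, less where a joint would pass 70% of its speed; a pose out of reach is approached as far as the arm can. A call is refused whole if a number of a shift passes 41.7 or a number of a turn 0.125, either way. A call with a gripper value outside its range is refused whole. The fingers move at their own pace and stop on an object; "squeeze" is the grip in N (left out, the last holds). Time passes only in rows, so rows that do not move let the fingers close. It gives the time, the measured TCP pose, the force, the opening and the grip force at its end, in the units of the state.
- telemetry.get_obs(): the state, without advancing time (a new reading comes with each control period).
- cams.read_camera(name): name is "scene" or "top" or "wrist"; returns the picture (400x640x3 uint8, blue, green, red); there is no depth.
- cams.calibration(name): a dict with "K" (3x3 intrinsics, pixels), "origin" and "rotation" of the camera in the world; the wrist camera has in their place "hand_eye" (4x4, takes a point from camera to tool coordinates, whose origin is the TCP and whose axes are the flange's). Camera axes: x right, y down, z forward; pixel columns grow to the right and rows downward; lengths in m; the calibration is good to about 2 mm. A picture is of the moment at which its call begins: read the wrist's pose just before it. calibration takes no time and is no camera call.
- env.sign_off(): hands the job in; it is judged then, once.
The state is a dict: "time_s": time; "qpos": joint angles; "joint_velocities": joint speeds; "effort": joint torques, N m; "tool_pos": TCP position; "tool_rot": TCP orientation; "force": force on the tool from outside, world axes, zero at the start; "wrist_torque": the same for the moment, N m; "grip_width": finger opening in m; "grasp_force": force on a finger pad.
Only numpy, scipy, OpenCV 4.12 (cv2) and the standard library are available. Lean on these libraries where they do the work, as an engineer would, in place of code of your own. Each camera call takes 0.05 s, during which the arm holds its last target. There are 200 camera calls.

### The job

Swing the red prop leg of the battery feed lane up and over, past its top point, until it locks against its stop and the lane stands tilted on it. Then take the orange battery pack and set it down lengthwise in the raised upper half of the lane and let go, so that it slides by itself down against the blue stop; do not drop it in. Leave the other things on the bench where they are.

Things in the scene. Friction and masses are not known exactly. Their poses are not given: they have to be found in the camera images.
- prop_leg (a joint): Angle of the red prop leg (rad): 0 folded (start), 2.0 locked on its stop; no latch. Its cross roller lifts the lane from level to the highest at 1.63 (over-centre), then lets it sink a little, to 16.6 degrees at 2.0. Spring and weight resist up to 1.63 (5 to 9 N at the grip at first, fading to 0), then pull it on to 2.0, where it stays. Let go before 1.63, it springs back to 0.
- prop_grip (a point): Middle of the red grip: round level bar, 14 mm diameter, 50 mm free length, at the end of the leg, standing out sideways from the lane (to -y of prop_pivot), parallel to prop_pivot's y; a 22 mm black disc ends it 30 mm outward; the leg's flat arm is 25 mm inward. It turns with the leg, so also in the fingers. It starts 62 mm above the bench, past the lane's upper end, and ends 126 mm above it.
- prop_pivot (a point): Point on the leg's pivot axis, 30 mm above the bench. Its frame is fixed: x level, towards the lane's upper end; y along the pivot axis; z up. At leg angle q the middle of the grip (prop_grip) is at 125 mm x cos(q + 0.262) along x, 0 along y and 125 mm x sin(q + 0.262) along z of this frame.
- lane_stop (a point): Point on the lane's running surface and centre line, at the face of the blue stop at its low end (stop 32 mm high). Frame tilts with the lane: x up the lane, y across, z square to the surface. Aluminium rails with 14 free steel rollers (the running surface is their tops); upper end at x = 278 mm; 58 mm wide inside, side walls 4 mm thick, 12 mm high. Level, 74 mm above the bench at the start.
- lane_load (a point): Point on the lane's running surface and centre line 213 mm up from lane_stop: a good place for the middle of a pack to be set down. Frame as lane_stop (tilts with the lane).
- pack_center (a point): Centre of the orange battery pack, a block 110 mm long (x), 46 mm wide (y), 56 mm high (z), about 0.34 kg, standing on the bench on its 110 x 46 face. One end (+x) has a black band and brass contacts; it may go into the lane either end first. At rest against the stop its centre is 55 mm from lane_stop along x and 28 mm above the running surface.
- spare_center (a point): Centre of another pack of the same size and shape, grey: not to be moved.
- driver_grip (a point): Handle of a screwdriver lying on the bench: leave alone.
- tape: Blue tape ring, 90 mm diameter, 19 mm high, origin under its centre: leave alone.
- motor: Small motor, 32 mm diameter, 36 mm high, origin under its centre: leave alone.
- mug: White mug, 76 mm diameter, 90 mm high, origin under its centre: leave alone.
- spray: Spray can, yellow with a red cap, 52 mm diameter, 170 mm high, origin under its centre: leave alone.

How it is judged (in metres and radians):
On the way, in this order (a step that is already met when the one before it is completed fails the run):
1. the prop leg is swung past over-centre and locked against its stop (value of joint prop_leg above 1.9 rad), for 0.3 s.
2. the orange pack, resting in the upper half of the lane, is let go (contact force between the fingers and pack below 0.1 N and value of joint prop_leg above 1.9 rad and x of pack_center in the frame of lane_stop between 0.125 and 0.29 m and y of pack_center in the frame of lane_stop between -0.02 and 0.02 m and z of pack_center in the frame of lane_stop between 0.018 and 0.05 m).
At the end, for the whole second after the job is handed in: The prop leg is locked (joint above 1.9 rad), so the lane stands tilted on it; the orange pack lies flat in the lane (within 0.12 rad), its centre within 10 mm of its place against the stop along the lane, 15 mm across and 8 mm in height, at rest (value of joint prop_leg above 1.9 rad and x of pack_center in the frame of lane_stop between 0.045 and 0.065 m and y of pack_center in the frame of lane_stop between -0.015 and 0.015 m and z of pack_center in the frame of lane_stop between 0.02 and 0.036 m and angle between the z axis of pack_center and the z axis of lane_stop, either way round below 0.12 rad and linear speed of pack below 0.02 m/s); the robot touches nothing.
It fails at once if another thing on the bench (grey pack, screwdriver, tape, motor, mug, spray can) is moved by more than 40 mm (distance of any of spare_center, driver_grip, tape, motor, mug, spray from where it was at the start of the episode above 0.04 m).
It fails at once if the pack is let go more than 30 mm above its seat in the lane (contact force between the fingers and pack below 0.05 N and x of pack_center in the frame of lane_stop between -0.03 and 0.33 m and y of pack_center in the frame of lane_stop between -0.05 and 0.05 m and z of pack_center in the frame of lane_stop above 0.058 m).
It also fails if it takes over 58 s, if anything falls off the work surface, if the arm or the gripper's body presses on something with over 40 N, if the wrist force passes 120 N, or if a joint passes its speed limit or range.

## Working session

There is one attempt and no reset: what is moved stays moved. The work goes in short steps, Python scripts to look and compute and a tool call to move; the robot and the scene stay as the last step left them, time stands still between calls to the robot, and variables do not carry over. Pictures are saved under pics/ and viewed, at most 12 in all, crops included, and the job is handed in when it is done.

Besides the shell and the picture viewer there is one more tool, called after "Emit:" by a JSON object that holds its "api" and its "payload", one argument or row to a line. arm_command: Moves the arm, as the interface text tells. Its arguments: {"type":"object","properties":{"series":{"type":"string"},"squeeze":{"type":"number"}},"required":["series"]}

```bash
mkdir -p pics; ls; python3 - <<'E'
from cell import telemetry,cams
import cv2,numpy as np
np.set_printoptions(precision=4,suppress=True)
print(telemetry.get_obs())
for n in("scene","top"):
    cv2.imwrite(f"pics/{n}0.png",cams.read_camera(n)); print(n,cams.calibration(n))
print(cams.calibration("wrist"))
E
```

```text
pics
{'time_s': 0.0, 'qpos': array([-69.4373,  18.4386,  -4.0156,  83.1771,   1.2951,  78.5398,
        -3.2593]), 'joint_velocities': array([ 0.0598,  0.0159, -0.0624,  0.1142,  0.1592, -0.014 , -0.0278]), 'effort': array([  0.0002, -49.1289,  -0.4037, -31.2527,  -0.064 ,   0.0437,
         0.0001]), 'tool_pos': array([0.2196, 0.6112, 0.2214]), 'tool_rot': array([-179.8897,    0.0059,  160.248 ]), 'force': array([ 0.2648, -0.1397,  0.3232]), 'wrist_torque': array([-0.0138, -0.0195, -0.018 ]), 'grasp_force': 0.0, 'grip_width': 0.08674084505898824}
scene {'K': array([[364.9565,   0.    , 316.7346],
       [  0.    , 364.9565, 197.0397],
       [  0.    ,   0.    ,   1.    ]]), 'origin': array([1.0899, 0.448 , 0.547 ]), 'rotation': array([-123.7658,   -1.2525,  127.3684])}
top {'K': array([[508.9124,   0.    , 327.5866],
       [  0.    , 508.9124, 197.2289],
       [  0.    ,   0.    ,   1.    ]]), 'origin': array([0.2702, 0.0326, 1.3513]), 'rotation': array([-167.4357,    0.3196,  -95.9714])}
{'K': array([[318.8879,   0.    , 317.1002],
       [  0.    , 318.8879, 196.1855],
       [  0.    ,   0.    ,   1.    ]]), 'hand_eye': array([[-0.    , -0.9667, -0.2561,  0.0708],
       [ 1.    ,  0.0002, -0.0008, -0.    ],
       [ 0.0009, -0.2561,  0.9667, -0.1618],
       [ 0.    ,  0.    ,  0.    ,  1.    ]])}
```

View pics/scene0.png

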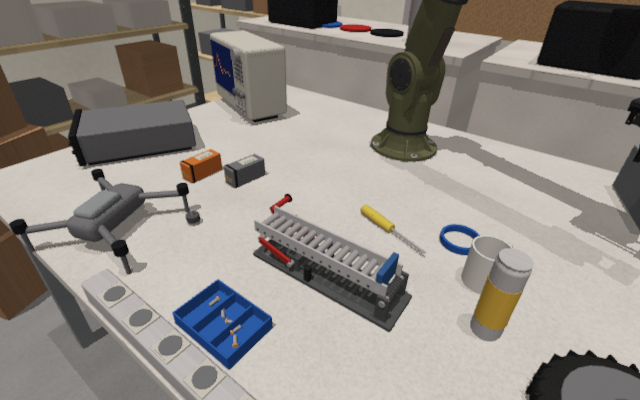

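View pics/top0.png

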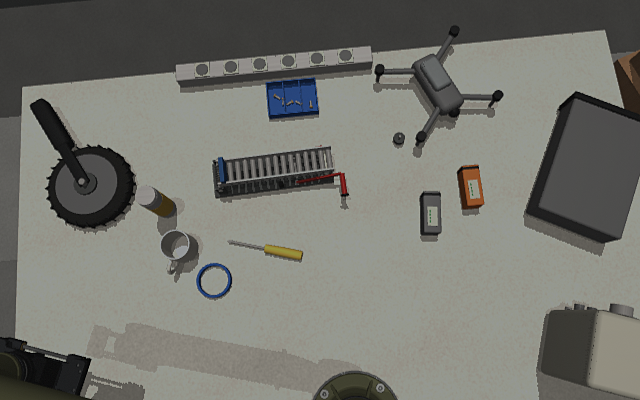

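Scene: lane in the middle with the blue stop at its left end in the top view (217,170). The red grip is at (345,195), on the robot's side and past the right-hand (-y) end. The orange pack is at (470,187), grey at (430,213), and the screwdriver at (283,253).

```bash
cat > h.py <<'E'
import numpy as np,cv2
from scipy.spatial.transform import Rotation as R
from cell import telemetry,cams
np.set_printoptions(precision=4,suppress=True)
def cam(n,o=None):
    c=cams.calibration(n)
    if n!="wrist": return c["K"],np.array(c["origin"]),R.from_euler("xyz",c["rotation"],degrees=True).as_matrix()
    Rt=R.from_euler("xyz",o["tool_rot"],degrees=True).as_matrix();H=c["hand_eye"]
    return c["K"],o["tool_pos"]+Rt@H[:3,3],Rt@H[:3,:3]
def ray(C,p):
    d=C[2]@np.linalg.solve(C[0],[p[0],p[1],1.]);return C[1],d/np.linalg.norm(d)
def onz(C,p,z):
    o,d=ray(C,p);return o+d*(z-o[2])/d[2]
def tri(C1,p1,C2,p2):
    o1,d1=ray(C1,p1);o2,d2=ray(C2,p2)
    s=np.linalg.lstsq(np.c_[d1,-d2],o2-o1,rcond=None)[0]
    a,b=o1+s[0]*d1,o2+s[1]*d2;return (a+b)/2,np.linalg.norm(a-b)
def proj(C,P):
    q=C[0]@(C[2].T@(np.asarray(P)-C[1]));return q[:2]/q[2]
COL=dict(red=[(0,9),(170,180)],orange=[(8,18)],blue=[(104,118)],yellow=[(19,32)])
def blobs(im,col,amin=15,s=120,v=50):
    h=cv2.cvtColor(im,cv2.COLOR_BGR2HSV);m=0
    for a,b in COL[col]: m=m|cv2.inRange(h,(a,s,v),(b,255,255))
    return [c for c in cv2.findContours(m,cv2.RETR_EXTERNAL,cv2.CHAIN_APPROX_NONE)[0] if cv2.contourArea(c)>amin]
E
python3 - <<'E'
from h import *
for n in("top","scene"):
    im=cv2.imread(f"pics/{n}0.png");C=cam(n)
    for c in("red","orange","blue"):
        for b in blobs(im,c,12):
            r=cv2.minAreaRect(b); z=.056 if c=="orange" else .09
            print(n,c,cv2.boundingRect(b),np.round(cv2.boxPoints(r)).tolist(),cv2.contourArea(b),onz(C,r[0],z))
T=cam("top")
im=cv2.imread("pics/top0.png")[125:225,195:375];cv2.imwrite("pics/c1.png",cv2.resize(im,None,fx=4.4,fy=4.4,interpolation=cv2.INTER_CUBIC))
E
```

```text
top red (296, 172, 51, 22) [[296.0, 182.0], [300.0, 163.0], [350.0, 174.0], [346.0, 194.0]] 136.0 [0.6013 0.0166 0.09  ]
top orange (458, 168, 26, 41) [[456.0, 170.0], [478.0, 167.0], [484.0, 206.0], [462.0, 209.0]] 774.5 [ 0.5433 -0.3636  0.056 ]
top blue (197, 263, 34, 35) [[197.0, 263.0], [230.0, 263.0], [230.0, 297.0], [197.0, 297.0]] 881.0 [0.3731 0.3103 0.09  ]
top blue (218, 157, 6, 25) [[217.0, 157.0], [222.0, 157.0], [224.0, 181.0], [220.0, 181.0]] 79.5 [0.6533 0.2761 0.09  ]
top blue (266, 77, 53, 39) [[265.0, 82.0], [315.0, 77.0], [318.0, 110.0], [268.0, 115.0]] 1389.5 [0.8344 0.0775 0.09  ]
scene red (259, 237, 32, 27) [[257.0, 241.0], [261.0, 235.0], [291.0, 260.0], [287.0, 265.0]] 217.0 [0.7306 0.0868 0.09  ]
scene red (270, 195, 20, 18) [[269.0, 208.0], [287.0, 194.0], [291.0, 199.0], [273.0, 213.0]] 72.5 [ 0.6111 -0.0062  0.09  ]
scene red (340, 25, 31, 7) [[340.0, 25.0], [370.0, 25.0], [370.0, 31.0], [340.0, 31.0]] 153.0 [-1.437  -1.1111  0.09  ]
scene orange (0, 221, 47, 98) [[0.0, 318.0], [0.0, 221.0], [46.0, 221.0], [46.0, 318.0]] 2335.5 [ 1.0273 -0.2601  0.056 ]

[... 770 characters left out ...]
4.0, 0.0], [261.0, 0.0], [261.0, 12.0], [254.0, 12.0]] 22.0 [-2.0544 -2.7476  0.056 ]
scene blue (173, 280, 99, 89) [[169.0, 317.0], [213.0, 266.0], [277.0, 322.0], [232.0, 372.0]] 4759.0 [0.89   0.1312 0.09  ]
scene blue (377, 253, 22, 31) [[373.0, 278.0], [393.0, 251.0], [404.0, 259.0], [385.0, 286.0]] 322.5 [0.6401 0.2757 0.09  ]
scene blue (440, 225, 38, 30) [[435.0, 243.0], [448.0, 217.0], [478.0, 233.0], [466.0, 258.0]] 372.0 [0.4805 0.3401 0.09  ]
scene blue (211, 40, 23, 54) [[210.0, 40.0], [227.0, 37.0], [236.0, 92.0], [219.0, 95.0]] 540.0 [-0.0663 -0.9831  0.09  ]
scene blue (321, 22, 21, 6) [[321.0, 24.0], [341.0, 21.0], [341.0, 26.0], [321.0, 28.0]] 56.5 [-1.4327 -1.3271  0.09  ]
```

View pics/c1.png

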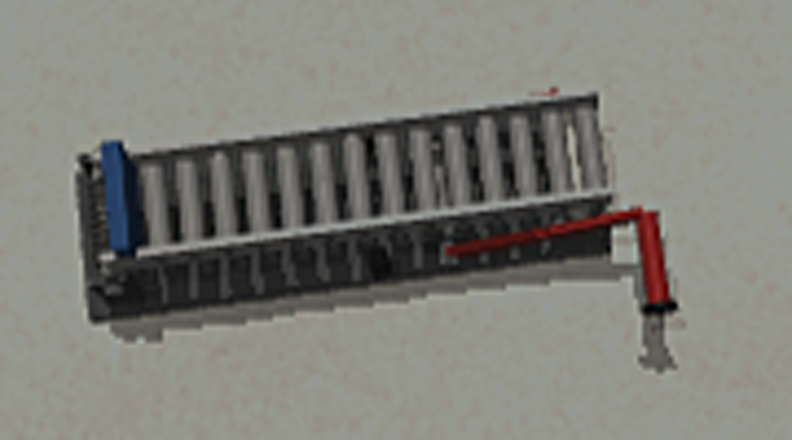

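Crop shows the grip bar running from (342,173) to the disc at (344,194) in full-image pixels. The lane wall lines are clear, and the blue stop is at the left end.

```bash
cat >> h.py <<'E'
E
python3 - <<'E'
from h import *
T=cam("top")
f=lambda x,y,z:onz(T,(x/4.4+195-.4,y/4.4+125-.4),z)
print("grip in/out",f(648,213,.062),f(657,303,.062))
n0,n1=f(125,255,.086),f(613,197,.086);f0,f1=f(130,158,.086),f(598,97,.086)
print("walls",n0,n1,f0,f1)
d=(n1-n0)+(f1-f0);print("lane heading",np.degrees(np.arctan2(d[1],d[0])))
print("stop top",f(113,142,.106),f(125,248,.106))
b=np.array([[456,170],[478,167],[484,206],[462,209]],float)
P=np.array([onz(T,p,.056) for p in b]);print("pack",P,P.mean(0),np.linalg.norm(P[1]-P[0]),np.linalg.norm(P[2]-P[1]))
e=P[2]-P[1];print("pack heading",np.degrees(np.arctan2(e[1],e[0])))
S=cam("scene")
print(tri(T,(342.6,173),S,(272,209)),tri(T,(344.3,194),S,(289,197)))
E
```

```text
grip in/out [ 0.6175 -0.0342  0.062 ] [ 0.5622 -0.0334  0.062 ]
walls [0.618  0.2732 0.086 ] [ 0.6229 -0.0136  0.086 ] [0.6766 0.2667 0.086 ] [ 0.6849 -0.0114  0.086 ]
lane heading -88.67254743792562
stop top [0.6809 0.2723 0.106 ] [0.6167 0.2691 0.106 ]
pack [[ 0.5956 -0.3345  0.056 ]
 [ 0.5976 -0.3934  0.056 ]
 [ 0.4922 -0.3912  0.056 ]
 [ 0.4903 -0.3333  0.056 ]] [ 0.5439 -0.3631  0.056 ] 0.058965938989196935 0.1053852781607737
pack heading 178.81455813566714
(array([ 0.6143, -0.0332,  0.0652]), np.float64(0.006794681823445475)) (array([ 0.5573, -0.0315,  0.0689]), np.float64(0.006036305060130792))
```

Emit:
{"api": "arm_command", "payload": {
  "series": "0 0 0 -0.123 0;0 0 0 -0.123 0;0 0 0 -0.123 0;-20 -36 0 0 0;-20 -36 0 0 0;-20 -36 0 0 0;-20 -36 0 0 0;-20 -36 0 0 0;-20 -36 0 0 0;-20 -36 0 0 0;-20 -36 0 0 0;-20 -36 0 0 0;-20 -36 0 0 0;-20 -36 0 0 0;-20 -36 0 0 0;-20 -36 0 0 0;-20 -36 0 0 0;-20 -36 0 0 0;-20 -36 0 0 0;-10 -18 0 0 0",
  "squeeze": 40
}}

```text
time_s: 1.77
tool_pos: [0.5654, 0.0196, 0.2224]
tool_rot: [-179.8, 0.0, -179.0]
force: [0.2, -0.2, 0.4]
grip_width: 0.0872
grasp_force: 0.0
```

Emit:
{"api": "arm_command", "payload": {
  "series": "0 -20 10 0 0;0 -20 10 0 0;0 0 0 0 0;0 0 0 0 0"
}}

```text
time_s: 2.1
tool_pos: [0.5643, -0.0153, 0.2017]
tool_rot: [-180.0, -0.1, -178.8]
force: [-0.5, 0.4, 0.6]
grip_width: 0.0868
grasp_force: 0.0
```

```bash
python3 - <<'E'
from h import *
o=telemetry.get_obs();im=cams.read_camera("wrist");cv2.imwrite("pics/w1.png",im)
print({k:o[k] for k in("time_s","tool_pos","tool_rot","qpos","force")})
C=cam("wrist",o)
for b in blobs(im,"red",40):
    r=cv2.minAreaRect(b);print(cv2.contourArea(b),cv2.boundingRect(b),np.round(cv2.boxPoints(r)).tolist(),onz(C,r[0],.062))
print("expected grip px",proj(C,[.592,-.034,.062]))
E
```

```text
{'time_s': 2.1, 'tool_pos': array([ 0.5643, -0.0153,  0.2017]), 'tool_rot': array([-179.9909,   -0.1111, -178.7768]), 'qpos': array([-24.3167,   8.9265,  25.7907,  98.0525,  -4.0121,  74.0459,
        93.5368]), 'force': array([-0.4657,  0.4484,  0.6462])}
1373.5 (292, 183, 121, 57) [[275.0, 229.0], [293.0, 179.0], [412.0, 223.0], [394.0, 273.0]] [0.6033 0.0122 0.062 ]
expected grip px [297.5843 214.2601]
```

View pics/w1.png

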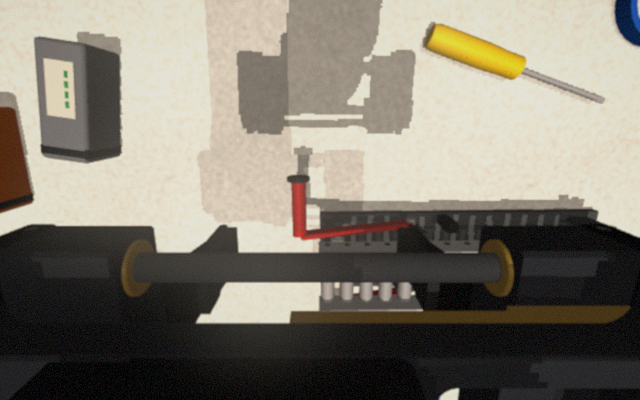

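The wrist picture shows the bar from the disc (298,183) to the leg arm (302,238), so its middle is about (300,211), i.e. world (0.589, -0.032). I'll go down over it half closed.

Emit:
{"api": "arm_command", "payload": {
  "series": "-12 -9 0 0 120;-11 -8 0 0 120;0 0 20 0 120;0 0 25 0 120;0 0 25 0 120;0 0 25 0 120;0 0 25 0 120;0 0 20 0 120;0 0 12 0 120;0 0 6 0 120;0 0 0 0 120;0 0 0 0 120"
}}

```text
time_s: 3.15
tool_pos: [0.5892, -0.0299, 0.0455]
tool_rot: [180.0, 0.1, -178.6]
force: [0.3, -0.5, 1.0]
grip_width: 0.0459
grasp_force: 0.0
```

```bash
python3 - <<'E'
from h import *
o=telemetry.get_obs();im=cams.read_camera("scene");cv2.imwrite("pics/s2.png",cv2.resize(im[130:290,180:420],None,fx=3.3,fy=3.3))
print({k:o[k] for k in("time_s","tool_pos","tool_rot","force","grip_width")})
E
```

```text
{'time_s': 3.15, 'tool_pos': array([ 0.5892, -0.0299,  0.0455]), 'tool_rot': array([ 179.9835,    0.0781, -178.5687]), 'force': array([ 0.3252, -0.4848,  0.9816]), 'grip_width': 0.04591007461617971}
```

View pics/s2.png

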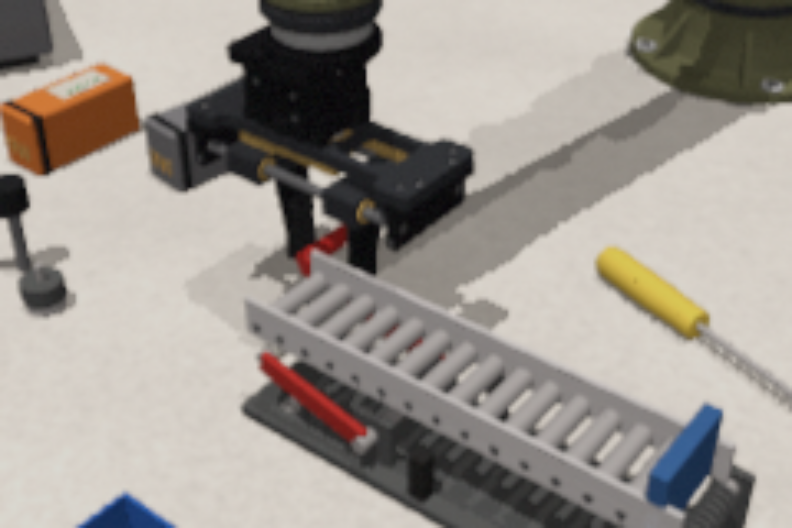

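The fingers straddle the red bar at crop (325,245). Closing.

Emit:
{"api": "arm_command", "payload": {
  "series": "0 0 2 0 160;0 0 0 0 200;0 0 0 0 255;0 0 0 0 255;0 0 0 0 255;0 0 0 0 255;0 0 0 0 255;0 0 0 0 255;0 0 0 0 255",
  "squeeze": 40
}}

```text
time_s: 3.95
tool_pos: [0.5886, -0.0329, 0.0428]
tool_rot: [-179.9, 0.0, -178.7]
force: [0.3, -5.8, -0.7]
grip_width: 0.0127
grasp_force: 40.0
```

```bash
python3 -c "
import numpy as np
t=np.radians(np.arange(15,131,5));u=125*np.cos(t);w=125*np.sin(t)
print(';'.join(f'0 {-a:.1f} {-b:.1f} 0 255' for a,b in zip(np.diff(u),np.diff(w))))"
```

```text
0 3.3 -10.4 0 255;0 4.2 -10.1 0 255;0 5.0 -9.7 0 255;0 5.9 -9.2 0 255;0 6.6 -8.7 0 255;0 7.4 -8.0 0 255;0 8.0 -7.4 0 255;0 8.7 -6.6 0 255;0 9.2 -5.9 0 255;0 9.7 -5.0 0 255;0 10.1 -4.2 0 255;0 10.4 -3.3 0 255;0 10.6 -2.4 0 255;0 10.8 -1.4 0 255;0 10.9 -0.5 0 255;0 10.9 0.5 0 255;0 10.8 1.4 0 255;0 10.6 2.4 0 255;0 10.4 3.3 0 255;0 10.1 4.2 0 255;0 9.7 5.0 0 255;0 9.2 5.9 0 255;0 8.7 6.6 0 255
```

Emit:
{"api": "arm_command", "payload": {
  "series": "0 -1.5 0 0 255;0 3.3 -10.4 0 255;0 4.2 -10.1 0 255;0 5 -9.7 0 255;0 5.9 -9.2 0 255;0 6.6 -8.7 0 255;0 7.4 -8 0 255;0 8 -7.4 0 255;0 8.7 -6.6 0 255;0 0 0 0 255"
}}

```text
time_s: 4.78
tool_pos: [0.5872, 0.0124, 0.1142]
tool_rot: [-179.6, -0.0, -178.7]
force: [-0.7, -12.1, 2.2]
grip_width: 0.0129
grasp_force: 40.0
```

Emit:
{"api": "arm_command", "payload": {
  "series": "0 9.2 -5.9 0 255;0 9.7 -5 0 255;0 10.1 -4.2 0 255;0 10.4 -3.3 0 255;0 10.6 -2.4 0 255;0 10.8 -1.4 0 255;0 10.9 -0.5 0 255;0 10.9 0.5 0 255;0 10.8 1.4 0 255;0 10.6 2.4 0 255;0 10.4 3.3 0 255;0 0 0 0 255"
}}

```text
time_s: 5.78
tool_pos: [0.5837, 0.135, 0.1268]
tool_rot: [179.9, -0.0, -178.4]
force: [-1.1, 0.8, 0.7]
grip_width: 0.0126
grasp_force: 40.0
```

Emit:
{"api": "arm_command", "payload": {
  "series": "0 10.1 4.2 0 255;0 9.7 5 0 255;0 9.2 5.9 0 255;0 8.7 6.6 0 255;0 3 2.5 0 255;0 0 0 0 255;0 0 0 0 255"
}}

```text
time_s: 6.37
tool_pos: [0.5834, 0.1675, 0.1067]
tool_rot: [-179.7, -0.1, -178.8]
force: [-12.2, -11.4, 23.0]
grip_width: 0.0126
grasp_force: 40.2
```

Emit:
{"api": "arm_command", "payload": {
  "series": "0 -2 -2 0 255;0 0 0 0 120;0 0 0 0 120;0 0 0 0 120;0 0 0 0 120;0 0 -10 0 120;0 0 -25 0 120;0 0 -30 0 120;0 0 -30 0 120;0 0 -30 0 120;0 0 0 0 120;0 0 0 0 120"
}}

```text
time_s: 7.37
tool_pos: [0.585, 0.171, 0.2336]
tool_rot: [179.9, 0.3, -178.6]
force: [0.4, -0.4, -0.3]
grip_width: 0.0457
grasp_force: 0.0
```

```bash
python3 - <<'E'
from h import *
o=telemetry.get_obs();im=cams.read_camera("scene");cv2.imwrite("pics/s3.png",im)
print({k:o[k] for k in("time_s","tool_pos","tool_rot","qpos","force","grip_width")})
E
```

```text
{'time_s': 7.3667, 'tool_pos': array([0.585 , 0.171 , 0.2336]), 'tool_rot': array([ 179.8649,    0.2937, -178.5846]), 'qpos': array([-36.291 ,  13.1196,  20.8003,  89.4066,  -4.7844,  78.0234,
        76.3961]), 'force': array([ 0.4115, -0.3552, -0.3006]), 'grip_width': 0.04565953947269124}
```

View pics/s3.png

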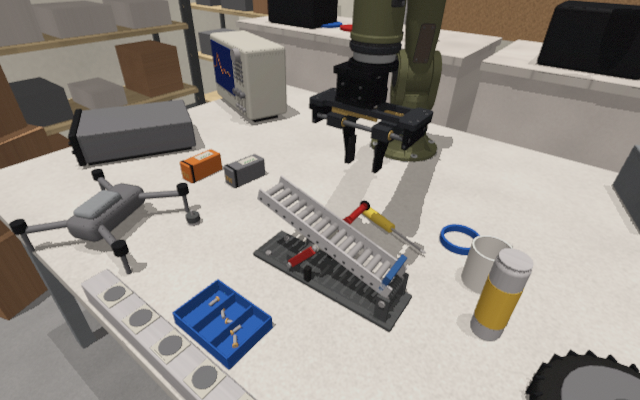

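The lane stands tilted and the leg is over on its stop; the grip is at (357,212). Next, above the orange pack.

Emit:
{"api": "arm_command", "payload": {
  "series": "2 -38 0 0 50;2 -38 0 0 50;2 -38 0 0 50;2 -38 0 0 50;2 -38 0 0 50;2 -38 0 0 50;2 -38 0 0 50;2 -38 0 0 50;2 -38 0 0 50;2 -38 0 0 50;2 -38 0 0 50;2 -38 0 0 50;2 -38 0 0 50;2 -38 0 0 50;0 0 0 0 50;0 0 0 0 50;0 0 0 0 50"
}}

```text
time_s: 8.83
tool_pos: [0.5682, -0.3615, 0.2289]
tool_rot: [179.9, -0.1, -178.6]
force: [0.4, 0.3, -0.3]
grip_width: 0.07
grasp_force: 0.0
```

```bash
python3 - <<'E'
from h import *
o=telemetry.get_obs();im=cams.read_camera("wrist");cv2.imwrite("pics/w4.png",im)
print({k:o[k] for k in("time_s","tool_pos","tool_rot","qpos","force","grip_width")})
C=cam("wrist",o)
for b in blobs(im,"orange",300):
    r=cv2.minAreaRect(b);q=cv2.boxPoints(r);print(cv2.contourArea(b),np.round(q).tolist());print(np.array([onz(C,p,.056) for p in q]))
E
```

```text
{'time_s': 8.8333, 'tool_pos': array([ 0.5682, -0.3615,  0.2289]), 'tool_rot': array([ 179.8846,   -0.1094, -178.6225]), 'qpos': array([  3.1032,  24.0382,  37.3571,  79.9449, -14.5129,  80.9888,
       131.7256]), 'force': array([ 0.4399,  0.3189, -0.2906]), 'grip_width': 0.0700148838301537}
592.5 [[254.0, 312.0], [364.0, 312.0], [364.0, 323.0], [254.0, 323.0]]
[[ 0.7311 -0.4329  0.056 ]
 [ 0.728  -0.3009  0.056 ]
 [ 0.7432 -0.3     0.056 ]
 [ 0.7463 -0.4333  0.056 ]]
3727.0 [[285.0, 201.0], [288.0, 109.0], [331.0, 110.0], [328.0, 203.0]]
[[ 0.5921 -0.396   0.056 ]
 [ 0.4948 -0.3921  0.056 ]
 [ 0.4954 -0.3484  0.056 ]
 [ 0.5929 -0.349   0.056 ]]
```

View pics/w4.png

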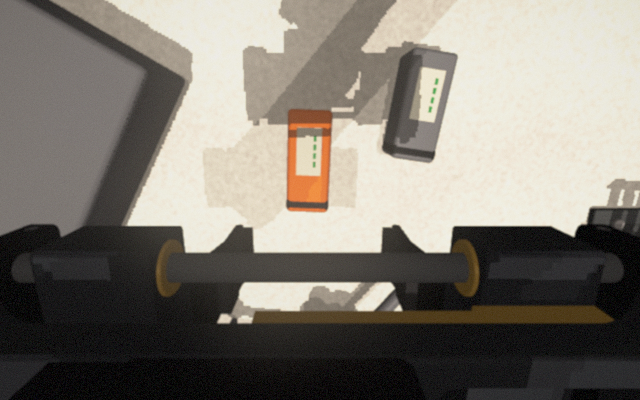

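The pack's top face spans (285..331, 109..211), giving its centre at (0.549, -0.371). There's about 50 mm to the grey pack, so the fingers fit.

Emit:
{"api": "arm_command", "payload": {
  "series": "10 -5 0 0 50;9 -4 0 0.035 50;0 0 30 0 50;0 0 35 0 50;0 0 35 0 50;0 0 30 0 50;0 0 25 0 50;0 0 20 0 50;0 0 15 0 50;0 0 10 0 50;0 0 4 0 50;0 0 0 0 50;0 0 0 0 100;0 0 0 0 150;0 0 0 0 255;0 0 0 0 255;0 0 0 0 255;0 0 0 0 255;0 0 0 0 255",
  "squeeze": 22
}}

```text
time_s: 10.47
tool_pos: [0.5501, -0.3717, 0.0272]
tool_rot: [180.0, 0.0, 179.4]
force: [-0.7, 1.6, 4.0]
grip_width: 0.0457
grasp_force: 22.0
```

Emit:
{"api": "arm_command", "payload": {
  "series": "0 0 -10 0 255;0 0 -30 0 255;0 0 -40 0 255;0 0 -40 0 255;0 0 -40 0 255;0 0 -40 0 255;0 0 -40 0 255;0 0 -25 0 255;0 0 0 0 255"
}}

```text
time_s: 11.22
tool_pos: [0.551, -0.3741, 0.2985]
tool_rot: [-179.7, 0.5, 179.4]
force: [-0.1, -1.3, -3.8]
grip_width: 0.0456
grasp_force: 22.0
```

```bash
python3 - <<'E'
from h import *
o=telemetry.get_obs();print({k:o[k] for k in("time_s","tool_pos","tool_rot","grip_width","grasp_force","force")})
t=cams.read_camera("top");s=cams.read_camera("scene")
a=cv2.resize(t[135:215,195:365],None,fx=4.5,fy=4.5,interpolation=cv2.INTER_CUBIC)[:,:765]
b=cv2.resize(s[170:310,240:425],None,fx=1.6,fy=1.6,interpolation=cv2.INTER_CUBIC)
c=np.zeros((a.shape[0]+b.shape[0],765,3),np.uint8);c[:a.shape[0]]=a;c[a.shape[0]:,:b.shape[1]]=b
b2=cv2.resize(s[175:255,250:340],None,fx=2.8,fy=2.8,interpolation=cv2.INTER_CUBIC);c[a.shape[0]:,500:752]=b2
cv2.imwrite("pics/c5.png",c);print(a.shape,b.shape)
for n,i in(("top",t),("scene",s)):
    for k in blobs(i,"blue",12):
        print(n,cv2.boundingRect(k),np.round(cv2.boxPoints(cv2.minAreaRect(k)),1).tolist())
E
```

```text
{'time_s': 11.2167, 'tool_pos': array([ 0.551 , -0.3741,  0.2985]), 'tool_rot': array([-179.6831,    0.4969,  179.3529]), 'grip_width': 0.04558833666435801, 'grasp_force': 21.997870781924576, 'force': array([-0.0653, -1.3223, -3.7543])}
(360, 765, 3) (224, 296, 3)
top (197, 263, 34, 35) [[197.0, 263.0], [230.0, 263.0], [230.0, 297.0], [197.0, 297.0]]
top (212, 158, 13, 24) [[211.60000610351562, 158.0], [222.89999389648438, 156.89999389648438], [225.1999969482422, 180.5], [214.0, 181.60000610351562]]
top (266, 77, 53, 39) [[264.70001220703125, 82.0999984741211], [314.6000061035156, 76.9000015258789], [318.0, 110.19999694824219], [268.1000061035156, 115.4000015258789]]
scene (173, 280, 99, 89) [[168.6999969482422, 316.8999938964844], [212.8000030517578, 266.20001220703125], [276.5, 321.70001220703125], [232.5, 372.29998779296875]]
scene (383, 255, 24, 30) [[381.20001220703125, 281.79998779296875], [400.8999938964844, 253.8000030517578], [406.5, 257.79998779296875], [386.79998779296875, 285.70001220703125]]
scene (440, 225, 38, 30) [[435.20001220703125, 242.60000610351562], [447.79998779296875, 217.39999389648438], [478.20001220703125, 232.60000610351562], [465.6000061035156, 257.79998779296875]]
scene (212, 42, 22, 52) [[210.60000610351562, 42.70000076293945], [227.8000030517578, 40.0], [235.8000030517578, 92.4000015258789], [218.60000610351562, 95.0999984741211]]
scene (321, 22, 21, 6) [[320.70001220703125, 23.799999237060547], [340.70001220703125, 20.899999618530273], [341.3999938964844, 25.5], [321.29998779296875, 28.399999618530273]]
```

View pics/c5.png

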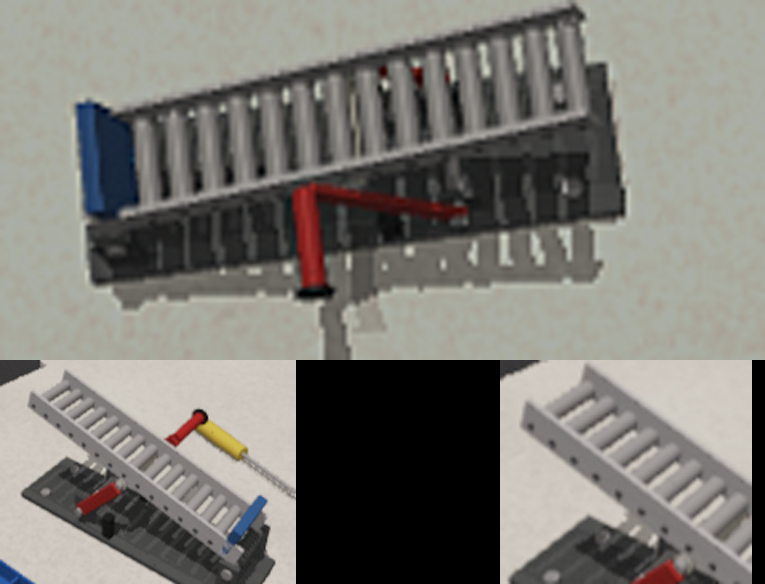

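The crop gives the raised upper-end wall tops at (580,12) and (592,113) and the face of the stop, whose bottom edge runs from (122,112) to (135,207).

```bash
python3 - <<'E'
from h import *
T=cam("top");S=cam("scene")
t=lambda x,y:(x/4.5+195-.4,y/4.5+135-.4)
s=lambda x,y:(250+(x-500)/2.8-.3,175+(y-360)/2.8-.3)
print("far end",tri(T,t(580,12),S,s(525,405)),"near end",tri(T,t(592,113),S,s(585,365)))
A,B=onz(T,t(580,12),.165),onz(T,t(592,113),.165);print("ends at z .165",A,B,(A+B)/2)
A,B=onz(T,t(124,112),.076),onz(T,t(135,205),.076);print("stop base",A,B,(A+B)/2)
A,B=onz(T,t(135,110),.09),onz(T,t(130,214),.09);print("low walls",A,B,(A+B)/2)
E
```

```text
far end (array([0.6842, 0.0067, 0.1647]), np.float64(0.002032791712138323)) near end (array([0.6244, 0.007 , 0.1697]), np.float64(0.003851324311929862))
ends at z .165 [0.6848 0.006  0.165 ] [0.627  0.0054 0.165 ] [0.6559 0.0057 0.165 ]
stop base [0.6831 0.2736 0.076 ] [0.6268 0.2706 0.076 ] [0.6549 0.2721 0.076 ]
low walls [0.6791 0.2646 0.09  ] [0.6179 0.2711 0.09  ] [0.6485 0.2679 0.09  ]
```

Emit:
{"api": "arm_command", "payload": {
  "series": "0 0 0 0.118 255;0 0 0 0.118 255;0 0 0 0.118 255;0 0 0 0.118 255;0 0 0 0.118 255;0 0 0 0.118 255;0 0 0 0.118 255;0 0 0 0.118 255;0 0 0 0.118 255;0 0 0 0.118 255;0 0 0 0.118 255;0 0 0 0.118 255;0 0 0 0.122 255;0 0 0 0 255"
}}

```text
time_s: 12.48
tool_pos: [0.5486, -0.3708, 0.288]
tool_rot: [-179.7, -0.1, 91.1]
force: [0.1, -0.3, -4.8]
grip_width: 0.0457
grasp_force: 22.0
```

Emit:
{"api": "arm_command", "payload": {
  "series": "20 5 0 0 255;35 8.5 0 0 255;35 8.5 0 0 255;35 8.5 0 0 255;35 8.5 0 0 255;35 8.5 0 0 255;35 8.5 0 0 255;35 8.5 0 0 255;35 8.5 0 0 255;35 8.5 0 0 255;35 8.5 0 0 255;35 8.5 0 0 255;35 8.5 0 0 255;24 6 0 0 255;0 0 0 0 255;0 0 0 0 255;0 0 0 0 255"
}}

```text
time_s: 13.9
tool_pos: [0.6516, 0.0934, 0.2898]
tool_rot: [-179.8, 0.1, 91.3]
force: [-0.0, -1.1, -3.5]
grip_width: 0.0461
grasp_force: 22.0
```

```bash
python3 - <<'E'
from h import *
o=telemetry.get_obs();im=cams.read_camera("wrist");cv2.imwrite("pics/w6.png",im)
print({k:o[k] for k in("time_s","tool_pos","tool_rot","qpos","force","grip_width")})
E
```

```text
{'time_s': 13.9, 'tool_pos': array([0.6516, 0.0934, 0.2898]), 'tool_rot': array([-179.8351,    0.1157,   91.3344]), 'qpos': array([-45.3298,  23.1712,  48.5986,  77.0273, -17.0617,  87.4532,
         3.0334]), 'force': array([-0.0377, -1.1239, -3.5291]), 'grip_width': 0.04611461387991605}
```

View pics/w6.png

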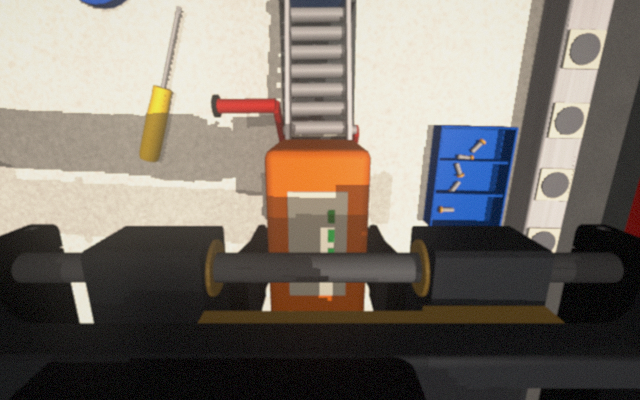

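The lane walls at (287 and 352, 80) are centred about 2 mm right of the pack. I'll shift that much and lower.

Emit:
{"api": "arm_command", "payload": {
  "series": "0 2 20 0 255;0 0 30 0 255;0 0 30 0 255;0 0 20 0 255;0 0 8 0 255;0 0 4 0 255;0 0 0 0 255;0 0 0 0 255"
}}

```text
time_s: 14.62
tool_pos: [0.6553, 0.0939, 0.1812]
tool_rot: [179.9, -0.0, 91.2]
force: [0.5, 0.1, -3.5]
grip_width: 0.0456
grasp_force: 22.0
```

Emit:
{"api": "arm_command", "payload": {
  "series": "0 0 2 0 255;0 0 2 0 255;0 0 2 0 255;0 0 2 0 255;0 0 0 0 255;0 0 0 0 255",
  "squeeze": 10
}}

```text
time_s: 15.12
tool_pos: [0.6547, 0.0953, 0.1719]
tool_rot: [180.0, -0.0, 91.3]
force: [0.6, 2.4, -4.7]
grip_width: 0.0457
grasp_force: 10.0
```

Emit:
{"api": "arm_command", "payload": {
  "series": "0 0 1.5 0 255;0 0 1.5 0 255;0 0 1.5 0 255;0 0 0 0 255;0 0 0 0 255"
}}

```text
time_s: 15.53
tool_pos: [0.6546, 0.097, 0.1674]
tool_rot: [180.0, -0.2, 91.4]
force: [-1.2, 5.2, 1.0]
grip_width: 0.0458
grasp_force: 10.0
```

Emit:
{"api": "arm_command", "payload": {
  "series": "0 0 1.5 0 255;0 0 1.5 0 255;0 0 1.5 0 255;0 0 0 0 255;0 0 0 0 255",
  "squeeze": 7
}}

```text
time_s: 15.95
tool_pos: [0.6544, 0.0932, 0.1622]
tool_rot: [-180.0, 0.1, 91.2]
force: [0.6, 0.6, -2.8]
grip_width: 0.0462
grasp_force: 7.0
```

The pack touches and is pivoting in the fingers; continuing down to seat it.

Emit:
{"api": "arm_command", "payload": {
  "series": "0 0 1.5 0 255;0 0 1.5 0 255;0 0 1.5 0 255;0 0 0 0 255;0 0 0 0 255"
}}

```text
time_s: 16.37
tool_pos: [0.6544, 0.0954, 0.1598]
tool_rot: [180.0, -0.1, 91.3]
force: [-3.6, 2.3, 6.6]
grip_width: 0.0456
grasp_force: 7.0
```

Emit:
{"api": "arm_command", "payload": {
  "series": "0 0 1.5 0 255;0 0 1.5 0 255;0 0 1 0 255;0 0 0 0 255;0 0 0 0 255"
}}

```text
time_s: 16.78
tool_pos: [0.6544, 0.0955, 0.156]
tool_rot: [180.0, -0.1, 91.3]
force: [-3.2, 3.5, 7.9]
grip_width: 0.0459
grasp_force: 7.0
```

```bash
python3 - <<'E'
from h import *
o=telemetry.get_obs();im=cams.read_camera("scene")
print({k:o[k] for k in("time_s","tool_pos","force","grip_width","grasp_force")})
cv2.imwrite("pics/s7.png",cv2.resize(im[110:310,230:430],None,fx=3,fy=3,interpolation=cv2.INTER_CUBIC))
E
```

```text
{'time_s': 16.7833, 'tool_pos': array([0.6544, 0.0955, 0.156 ]), 'force': array([-3.1502,  3.4894,  7.9009]), 'grip_width': 0.04593836697060958, 'grasp_force': 6.998778820056941}
```

View pics/s7.png

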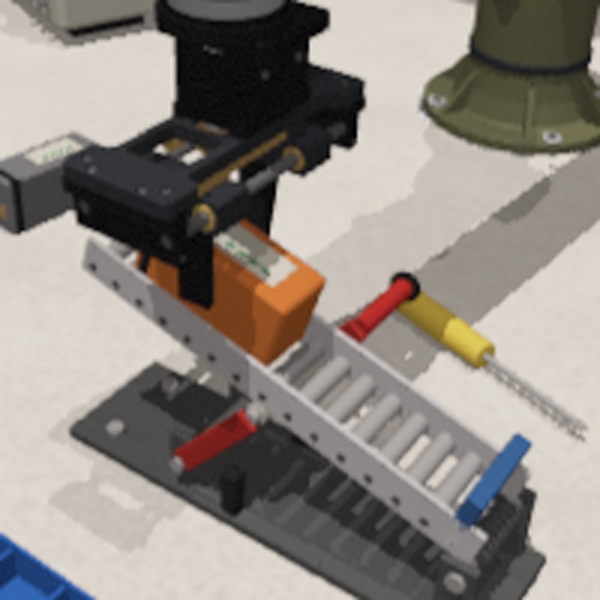

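The pack sits flat on the sloping rollers between the walls, with the fingertips above the wall tops. Letting go.

Emit:
{"api": "arm_command", "payload": {
  "series": "0 0 0 0 60;0 0 0 0 60;0 0 0 0 60;0 0 0 0 30;0 0 0 0 30;0 0 0 0 30;0 0 -20 0 30;0 0 -35 0 30;0 0 -35 0 30;0 0 -35 0 30;0 0 0 0 30;0 0 0 0 30;0 0 0 0 30;0 0 0 0 30;0 0 0 0 30;0 0 0 0 30;0 0 0 0 30;0 0 0 0 30"
}}

```text
time_s: 18.33
tool_pos: [0.6542, 0.0946, 0.2785]
tool_rot: [-180.0, 0.0, 91.3]
force: [-0.2, -0.3, 0.5]
grip_width: 0.0771
grasp_force: 0.0
```

```bash
python3 - <<'E'
from h import *
o=telemetry.get_obs();im=cams.read_camera("scene")
print({k:o[k] for k in("time_s","tool_pos","force","grip_width","grasp_force")})
cv2.imwrite("pics/s8.png",cv2.resize(im[110:310,230:430],None,fx=3,fy=3,interpolation=cv2.INTER_CUBIC))
E
```

```text
{'time_s': 18.3333, 'tool_pos': array([0.6542, 0.0946, 0.2785]), 'force': array([-0.1793, -0.3492,  0.465 ]), 'grip_width': 0.07706647751062842, 'grasp_force': 0.0}
```

View pics/s8.png

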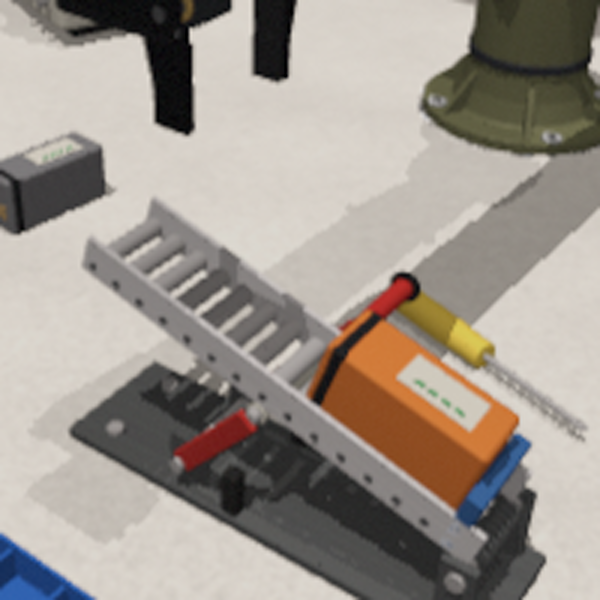

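The pack is lying flat against the blue stop at crop (490,470), the leg is still locked, and the robot is clear. Handing in.

```bash
python3 -c "
from cell import env
print(env.sign_off())"
```

```text
the job is handed in; nothing more can be done
None
```

I swung the prop leg past its top point onto its stop and set the orange pack in the raised upper half. It slid down against the blue stop by itself, and I handed the job in at about 18 s of the 58 s allowed; the sign-off returned no verdict.

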